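Release a radio's battery tray with the release pin

TASK

The kitchen radio's battery tray is held shut by a hidden latch: take the orange-handled release pin out of its stand, put it down the slot in the radio's top, find the sprung latch tab inside by feel and press it gently until the red tray springs out. Then put the pin back into its stand and let go, leaving the tray out and the other things on the worktop where they are.

Things in the scene. Friction and masses are not known exactly. Their poses are not given: they have to be found in the camera images.
- radio: kitchen radio, fixed to the worktop, 90 (x) x 170 (y) x 90 (z) mm, white front half, wooden back half, grey top plate. Origin: centre of its underside; its front looks to its -x, z up.
- slot (a point): centre of the slot's mouth in the radio's flat top, axes as the radio's. The slot is 76 mm long along the radio's y and 9 mm wide along x, through the 8 mm top plate; the chamber below is 11 mm wide and equally long. Inside are a rigid ledge and, breaking it, the sprung latch tab. Pressing the pin on any part of the radio with more than 25 N breaks it.
- ledge (a point): the ledge's top in the middle of the slot, 34 mm below its mouth; rigid, it fills the chamber but for the tab: 10 mm long in y, chamber-wide, flat top 4 mm proud of the ledge, upright rigid sides. Tab centre: anywhere within 22 mm of this point along y, unseen and unmeasured. Pressed, it yields on a spring: 2 N at first, about 5 N at the release 9.5 mm down; hard stop at 13 mm.
- tray (a joint): red-fronted battery tray low in the radio's front: 0 = shut and flush, grows as it comes out to the radio's -x; it is sprung and jumps out to 0.030 m when the latch is released, and stays out.
- pin: release pin, 60 g, standing upright in the stand. Origin: centre of its tip, z along the shaft towards the handle. Steel shaft 6 mm thick from 0 to 75 mm, black collar 24 mm across from 75 to 80 mm, orange handle 16 x 16 mm square (flats across the pin's x and y) from 80 to 130 mm.
- stand: wooden block 60 x 60 x 85 mm, fixed to the worktop, with a square hole 11 x 11 mm, 80 mm deep, chamfered, in the middle of its top. Origin: centre of its underside, z up. The pin stands in the hole with its collar on the block's top, its tip then 10 mm above the worktop.
- jam_jar: jam jar, 63 mm across, 85 mm high, a bystander. Origin: centre of its underside.
- espresso_cup: green and white espresso cup, 64 x 89 x 48 mm, a bystander. Origin: centre of its underside.
- tomato_tin: red tin, 75 mm across, 58 mm high, a bystander. Origin: centre of its underside.
Mind the look-alikes: they are no part of the job. Leave any blue look-alike of the stand alone.

How it is judged:
On the way, in this order (a step that is already met when the one before it is completed fails the run):
1. the pin's tip is inside the slot, at least 15 mm below the radio's top (z of pin in the frame of slot below -0.015 m and x of pin in the frame of slot between -0.007 and 0.007 m and y of pin in the frame of slot between -0.039 and 0.039 m), for 0.1 s.
2. the tray has sprung out by more than 20 mm while the pin's tip is still in the slot (value of joint tray above 0.02 m and z of pin in the frame of slot below -0.015 m and x of pin in the frame of slot between -0.007 and 0.007 m), for 0.1 s.
At the end, for the whole second after the job is handed in: the tray is out by more than 20 mm; the pin stands still and upright (within 0.1 rad) in the stand's hole, tip within 8 mm of the hole's axis and less than 14 mm above the worktop (collar down on the block to within 4 mm) (value of joint tray above 0.02 m and horizontal distance between pin and stand below 0.008 m and height (world z) of pin below 0.014 m and angle between pin's own z axis and vertical below 0.1 rad and linear speed of pin below 0.02 m/s); the robot touches nothing.
It fails at once if the pin pressed on the radio with more than 25 N (contact force between pin and radio above 25 N).
It fails at once if the jam jar, the cup or the tin moved by more than 30 mm (distance of any of jam_jar, espresso_cup, tomato_tin from where it was at the start of the episode above 0.03 m).
It also fails if it takes over 67 s, if anything falls off the work surface, if the arm or the gripper's body presses on something with over 40 N, if the wrist force passes 120 N, or if a joint passes its speed limit or range.

ROBOT

A 7-joint arm with a two-finger parallel gripper is mounted at the origin on a cart in front of the work surface, level with it; the furniture and walls round the work are solid. World frame = base frame: x ahead of the robot, y to its left, z up, the work surface at z = 0. Lengths are in m, angles in rad, forces in N, time in s.
With the tool pointing down it reaches from about 0.425 to 0.95 m from the base axis. Payload 4.7 kg.
Tool frame: the origin (TCP) lies midway between the tips of the shut fingers; the grasp point (between the pads) lies 19 mm behind it; z points along the fingers, y is the line along which they close (so a half turn about z gives the same grasp; the last joint's range is limited). The gripper opens to 85 mm and grips with 20 to 120 N. Pads are 22 mm wide; open, the fingers measure 114 mm over their backs; the gripper's body (76 mm by 85 mm) begins 54 mm behind the grasp point. The pads swing forward as they close: fully open they stand 13 mm farther back than shut.
Start: joints at [-1.273, 0.469, -0.049, 1.532, 0.024, 1.141, -0.082], TCP at [0.217, 0.639, 0.231] pointing down, gripper open.
Joint ranges: [-2.59, 2.59], [-0.33, 1.99], [-1.39, 1.29], [0.1, 2.45], [-1.04, 4.18], [0.21, 1.99], [-2.66, 2.66]. Speed limits (rad/s): [2.57, 2.57, 3.14, 3.14, 3.14, 3.14, 3.14].

INTERFACE

Orientations are given as a unit quaternion [w, x, y, z].
In Python, from workcell import arm gives the robot as it stands.
- The arm moves only by the tool send_rows, never from a script. Its argument "increments" is a list of rows, each a list of 7 numbers: the turn, a rotation vector about the tool's x, y, z in rad, then the shift along the tool's x, y, z in cm, then the closure, from 0 (fully open) to 1 (shut). In form: [[ax, ay, az, tx, ty, tz, jaw], ...]. A call has 1 to 10 rows; each row is the pose to reach, as a shift and turn from the pose commanded when the call began, along the tool's axes at that moment; what a row does not reach only later rows make up. A row lasts 1/10 s, in which the tool goes at most 50 mm and 8.59 degrees, less where a joint would pass 70% of its speed; a pose out of reach is approached as far as the arm can. A call with a gripper value outside its range is refused whole. The fingers move at their own pace and stop on an object; the grip force is fixed at half the most. Time passes only in rows, so rows that repeat a pose let the fingers close. It gives the time, the measured TCP pose, the force, the opening and the grip force at its end, in the units of the state.
- arm.get_state(): the state, without advancing time (a new reading comes with each control period).
- arm.camera(name): name is "scene" or "side" or "wrist"; returns the picture (420x560x3 uint8, blue, green, red); there is no depth.
- arm.camera_params(name): a dict with "fx", "fy", "cx", "cy" (pixels), "T" (4x4, takes a point from camera to world coordinates). Camera axes: x right, y down, z forward; pixel columns grow to the right and rows downward; lengths in m; the calibration is good to about 2 mm. A picture is of the moment at which its call begins: read the wrist's pose just before it. camera_params takes no time and is no camera call; for the wrist camera it gives the pose at the moment of the call.
- arm.close_job(): hands the job in; it is judged then, once.
The state is a dict: "time": time; "joint_pos": joint angles; "joint_vel": joint speeds; "joint_efforts": joint torques, N m; "tcp_pos": TCP position; "tcp_rot": TCP orientation; "contact_force": force on the tool from outside, world axes, zero at the start; "wrist_torque": the same for the moment, N m; "opening": finger opening in m; "gripper_force": force on a finger pad.
Only numpy, scipy, OpenCV 4.12 (cv2) and the standard library are available. Lean on these libraries where they do the work, as an engineer would, in place of code of your own. Each camera call takes 0.05 s, during which the arm holds its last target. There are 200 camera calls.

## Working session

There is one attempt and no reset: what is moved stays moved. The work goes in short steps, Python scripts to look and compute and a tool call to move; the robot and the scene stay as the last step left them, time stands still between calls to the robot, and variables do not carry over. Pictures are saved under pics/ and viewed, at most 10 in all, crops included, and the job is handed in when it is done.

Besides the shell and the picture viewer there is one more tool, called after "Request:" in YAML: its name, and indented under it one key for each argument. send_rows: Moves the arm, as the interface text tells. Its arguments: {"type":"object","properties":{"increments":{"type":"array","items":{"type":"array","items":{"type":"number"}}}},"required":["increments"]}

```bash
ls; mkdir -p pics
python3 - <<'E'
from workcell import arm
import cv2,numpy as np
s=arm.get_state();print({k:np.round(v,3) for k,v in s.items()})
a=arm.camera("scene");b=arm.camera("side")
cv2.imwrite("pics/scene0.png",a);cv2.imwrite("pics/side0.png",b)
for n in("scene","side","wrist"):
  p=arm.camera_params(n);print(n,p["fx"],p["cx"],p["cy"],np.round(p["T"],3).tolist())
E
```

```text
pics
{'time': np.float64(0.0), 'joint_pos': array([-1.273,  0.469, -0.049,  1.534,  0.024,  1.141, -0.082]), 'joint_vel': array([-0.   ,  0.001, -0.   ,  0.   , -0.   , -0.001,  0.002]), 'joint_efforts': array([-0.0000e+00, -5.1031e+01, -4.7000e-02, -2.3771e+01,  1.1000e-02,
        8.0000e-03,  0.0000e+00]), 'tcp_pos': array([0.216, 0.639, 0.23 ]), 'tcp_rot': array([-0.   ,  0.163,  0.987, -0.001]), 'contact_force': array([-0.96 ,  0.272,  0.023]), 'wrist_torque': array([-0.007, -0.006,  0.001]), 'gripper_force': np.float64(0.0), 'opening': np.float64(0.085)}
scene 437.5064923194352 276.1822851795127 214.07874234234893 [[-0.874, -0.358, 0.33, 0.284], [-0.487, 0.632, -0.603, 0.702], [0.007, -0.687, -0.726, 0.747], [0.0, 0.0, 0.0, 1.0]]
side 539.1452550301906 282.1433404033899 203.817416292762 [[0.898, -0.383, 0.217, 0.253], [-0.44, -0.792, 0.423, -0.454], [0.01, -0.475, -0.88, 1.363], [0.0, 0.0, 0.0, 1.0]]
wrist 295.6967085963327 287.1002303913174 211.9728488669104 [[0.321, 0.907, 0.273, 0.147], [0.947, -0.307, -0.093, 0.663], [-0.001, 0.289, -0.957, 0.374], [0.0, 0.0, 0.0, 1.0]]
```

View pics/scene0.png

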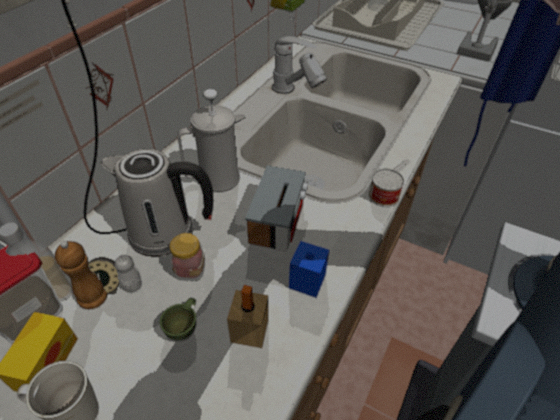

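View pics/side0.png

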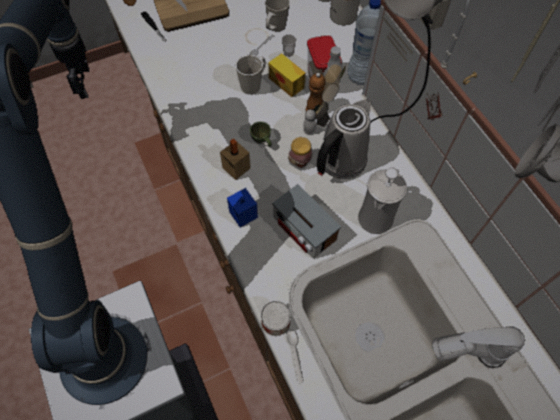

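Scene view: wooden stand at (248,318) with the orange handle at (247,297), and the radio at (277,207) with its slot on top. In the side view the pin is at (234,146), the stand at (236,160) and the radio at (307,220).

Possible mix-ups: the blue block at scene (309,270), the brown pepper mill at (80,270) and the wooden stand at (248,318). The description picks the wooden stand with the orange handle, which I'll check in a crop.

Run:
```python
import cv2,numpy as np
a=cv2.imread("pics/scene0.png")[160:350,220:340];b=cv2.imread("pics/side0.png")[130:260,215:345]
a=cv2.resize(a,None,fx=3.1,fy=3.1,interpolation=cv2.INTER_CUBIC);b=cv2.resize(b,None,fx=3.2,fy=3.2,interpolation=cv2.INTER_CUBIC)
c=np.zeros((600,800,3),np.uint8);c[:a.shape[0],:a.shape[1]]=a;c[:b.shape[0],380:380+b.shape[1]]=b
cv2.imwrite("pics/crop0.png",cv2.convertScaleAbs(c,alpha=1.5))
```

```text
(no output)
```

View pics/crop0.png

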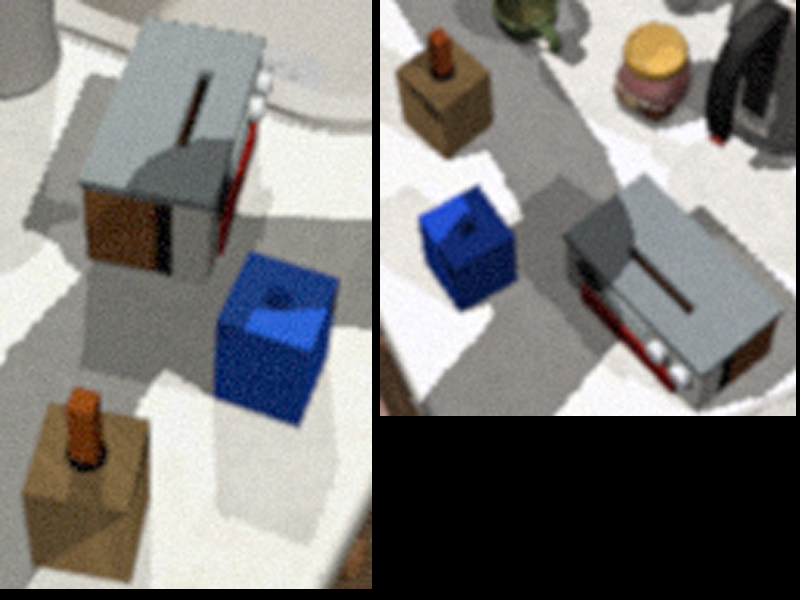

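The crop confirms the choice. The orange handle stands in the wooden block, and the blue block has an empty hole.

```bash
cat > h.py <<'E'
from workcell import arm
import numpy as np, cv2
def ray(name,pts,z,p=None):
    p=p or arm.camera_params(name);T=p["T"]
    pts=np.atleast_2d(np.array(pts,float))
    d=np.c_[(pts[:,0]-p["cx"])/p["fx"],(pts[:,1]-p["cy"])/p["fy"],np.ones(len(pts))]@T[:3,:3].T
    return T[:3,3]+d*((z-T[2,3])/d[:,2])[:,None]
def rep(P,n):
    P=P[:,:2];c=P.mean(0);e=np.diff(np.r_[P,P[:1]],axis=0)
    print(n,"c",c.round(4),"len",np.linalg.norm(e,axis=1).round(4),"ang",np.degrees(np.arctan2(e[:,1],e[:,0])).round(1))
E
python3 - <<'E'
from h import *
sc=lambda L:np.array(L)/3.1+[220,160]
sd=lambda L:(np.array(L)-[380,0])/3.2+[215,130]
rep(ray("scene",sc([(50,405),(150,420),(140,502),(25,487)]),.085),"stand sc")
rep(ray("side",sd([(442,115),(398,72),(452,32),(492,72)]),.085),"stand sd")
rep(ray("scene",sc([(148,18),(265,36),(218,208),(82,185)]),.09),"radio sc")
rep(ray("side",sd([(645,177),(780,312),(703,372),(567,237)]),.09),"radio sd")
rep(ray("scene",sc([(207,73),(183,143)]),.09),"slot sc")
rep(ray("side",sd([(632,250),(690,310)]),.09),"slot sd")
rep(ray("scene",sc([(85,396)]),.14),"top sc")
rep(ray("side",sd([(440,35)]),.14),"top sd")
rep(ray("scene",sc([(85,460)]),.09),"collar sc")
for n,f in(("scene","scene0"),("side","side0")):
    im=cv2.imread(f"pics/{f}.png").astype(int);b,g,r=im[...,0],im[...,1],im[...,2]
    m=((r>1.9*g)&(r>70)&(g>15)).astype(np.uint8)
    nn,l,st,ce=cv2.connectedComponentsWithStats(m)
    print(n,[(st[i].tolist(),ce[i].round(1).tolist()) for i in range(1,nn) if st[i,4]>25])
E
```

```text
stand sc c [0.5185 0.3674] len [0.0586 0.0525 0.0639 0.0542] ang [-160.6  113.9   21.1  -71.9]
stand sd c [0.5212 0.3666] len [0.0606 0.0633 0.0567 0.0621] ang [ 106.3   17.2  -75.2 -159.2]
radio sc c [0.6081 0.1036] len [0.0884 0.1738 0.0913 0.1744] ang [-163.7  106.4   16.7  -74.5]
radio sd c [0.6092 0.0994] len [0.1678 0.0843 0.1652 0.0884] ang [ -75.6 -166.3  105.8   15.4]
slot sc c [0.5982 0.0987] len [0.0723 0.0723] ang [105.2 -74.8]
slot sd c [0.5973 0.0981] len [0.0727 0.0727] ang [-75.8 104.2]
top sc c [0.52   0.3675] len [0.] ang [0.]
top sd c [0.5205 0.3688] len [0.] ang [0.]
collar sc c [0.5172 0.3757] len [0.] ang [0.]
scene [([381, 190, 19, 14, 148], [389.5, 196.0]), ([0, 246, 40, 49, 1072], [15.5, 267.9]), ([242, 286, 9, 10, 48], [246.4, 290.1]), ([45, 342, 16, 23, 179], [52.9, 352.7])]
side [([307, 36, 28, 32, 619], [320.4, 49.9]), ([276, 73, 9, 10, 34], [280.0, 77.8])]
```

Request:
send_rows:
  increments:
    - [0, 0, -0.1, -4, -1.7, -1.5, 0]
    - [0, 0, -0.2, -8.5, -3.6, -3, 0]
    - [0, 0, -0.3, -13, -5.5, -3, 0]
    - [0, 0, -0.4, -17.5, -7.4, -3, 0]
    - [0, 0, -0.5, -22, -9.3, -3, 0]
    - [0, 0, -0.6, -26.5, -11.2, -3, 0]
    - [0, 0, -0.63, -31, -13.1, -3, 0]
    - [0, 0, -0.63, -35, -14.9, -3, 0]
    - [0, 0, -0.63, -37.4, -15.9, -3, 0]
    - [0, 0, -0.63, -37.4, -15.9, -3, 0]

```text
time: 1.1
tcp_pos: [0.5239, 0.3634, 0.2606]
tcp_rot: [0.0, -0.147, 0.989, -0.002]
contact_force: [-0.9, 0.4, -0.4]
opening: 0.0853
gripper_force: 0.0
```

Run:
```python
from h import *
s=arm.get_state();p=arm.camera_params("wrist");a=arm.camera("wrist")
cv2.imwrite("pics/w1.png",a);print(s["tcp_pos"],s["tcp_rot"],s["joint_pos"],s["time"])
import json;json.dump({k:np.array(v).tolist() for k,v in p.items()},open("w1.json","w"))
```

```text
[0.52387441 0.36336154 0.26064291] [ 3.93990954e-04 -1.46550827e-01  9.89201822e-01 -1.56702032e-03] [-0.64188396  0.3855112  -0.04391569  1.59159267  0.02133227  1.16582889
  1.17395519] 1.1
```

View pics/w1.png

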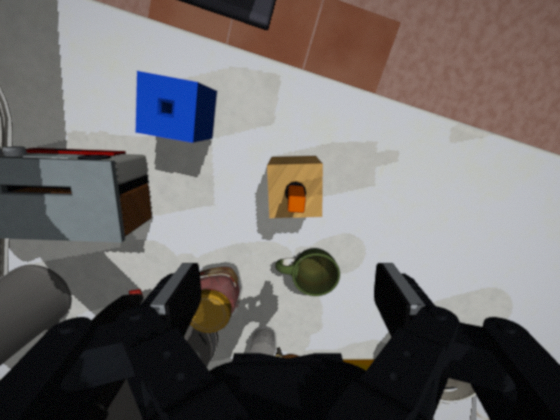

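Wrist view: the pin handle's top is at (296,197) on the wooden stand (268-322, 156-218). The cup (318,270) and jar (215,300) are lower than the fingers will go. The slot and tray are visible at the left (35,190).

Run:
```python
from h import *
import json
p=json.load(open("w1.json"));p["T"]=np.array(p["T"])
im=cv2.imread("pics/w1.png").astype(int);b,g,r=im[...,0],im[...,1],im[...,2]
def comp(m,box):
    x0,y0,x1,y1=box;mm=np.zeros(m.shape,np.uint8);mm[y0:y1,x0:x1]=m[y0:y1,x0:x1]
    n,l,st,ce=cv2.connectedComponentsWithStats(mm);i=1+st[1:,4].argmax();
    c=max(cv2.findContours((l==i).astype(np.uint8),0,1)[0],key=cv2.contourArea)
    return st[i],cv2.boxPoints(cv2.minAreaRect(c))
for th in (70,35):
    st,bx=comp((r>130)&(g<th+40)&(b<th),(270,170,320,225));print(st,bx.tolist())
print(im[185:216:3,296].tolist())
st,bx=comp((r>1.25*b)&(r>90),(255,145,335,230));print("stand",st);bx=bx.astype(float)
rep(ray("w",bx,.085,p),"stand")
print(ray("w",[(296,191),(296,205),(288,208),(305,208)],.14,p).round(4))
```

```text
[288 195  19  18 279] [[288.0, 195.0], [306.0, 195.0], [306.0, 212.0], [288.0, 212.0]]
[288 196  16  16  36] [[282.08233642578125, 205.0706024169922], [295.42352294921875, 189.5059051513672], [303.494140625, 196.4235382080078], [290.1529541015625, 211.9882354736328]]
[[10, 21, 51], [2, 41, 100], [0, 40, 101], [0, 44, 106], [0, 82, 188], [0, 90, 196], [0, 90, 196], [0, 90, 197], [0, 87, 195], [49, 104, 166], [83, 145, 182]]
stand [ 267  156   56   63 2933]
stand c [0.5176 0.3695] len [0.0586 0.0695 0.0623 0.0695] ang [ 106.9   18.8  -73.1 -164.3]
[[0.509  0.367  0.14  ]
 [0.5216 0.371  0.14  ]
 [0.5265 0.3647 0.14  ]
 [0.5219 0.3798 0.14  ]]
```

Request:
send_rows:
  increments:
    - [0, 0, 0, 0, 0, 2, 0]
    - [0, 0, 0, 0, 0, 5, 0]
    - [0, 0, 0, 0, 0, 8, 0]
    - [0, 0, 0, 0, 0, 9, 0]
    - [0, 0, 0, 0, 0, 9, 0]
    - [0, 0, 0, 0, 0, 9, 0]

```text
time: 1.75
tcp_pos: [0.5199, 0.3699, 0.1725]
tcp_rot: [0.001, -0.152, 0.988, 0.001]
contact_force: [0.6, 0.8, 0.8]
opening: 0.0855
gripper_force: 0.0
```

Run:
```python
from h import *
s=arm.get_state();p=arm.camera_params("wrist");a=arm.camera("wrist")
print(s["tcp_pos"],s["tcp_rot"])
im=a.astype(int);b,g,r=im[...,0],im[...,1],im[...,2]
m=((r>130)&(g<110)&(b<70)).astype(np.uint8);m[:,:200]=0;m[:,380:]=0
n,l,st,ce=cv2.connectedComponentsWithStats(m);i=1+st[1:,4].argmax();print(st[i],ce[i])
c=max(cv2.findContours((l==i).astype(np.uint8),0,1)[0],key=cv2.contourArea)
bx=cv2.boxPoints(cv2.minAreaRect(c)).astype(float);rep(ray("w",bx,.14,p),"top")
cv2.imwrite("pics/w2.png",a)
```

```text
[0.51993666 0.36989235 0.1724917 ] [ 7.09236208e-04 -1.51563529e-01  9.88447038e-01  6.68588002e-04]
[276 227  25  28 542] [287.87453875 242.45756458]
top c [0.5191 0.3704] len [0.0151 0.0186 0.0156 0.0186] ang [ 107.4   18.2  -72.6 -163.2]
```

Request:
send_rows:
  increments:
    - [0, 0, 0, 0, 0, 3, 0]
    - [0, 0, 0, 0, 0, 6, 0]
    - [0, 0, 0, 0, 0, 7.3, 0]
    - [0, 0, 0, 0, 0, 7.3, 0]
    - [0, 0, 0, 0, 0, 7.3, 0.5]
    - [0, 0, 0, 0, 0, 7.3, 1]
    - [0, 0, 0, 0, 0, 7.3, 1]
    - [0, 0, 0, 0, 0, 7.3, 1]
    - [0, 0, 0, 0, 0, 7.3, 1]
    - [0, 0, 0, 0, 0, 7.3, 1]

```text
time: 2.8
tcp_pos: [0.5202, 0.3689, 0.099]
tcp_rot: [0.0, -0.151, 0.989, 0.0]
contact_force: [-0.8, -0.6, 4.3]
opening: 0.0157
gripper_force: 58.5
```

Request:
send_rows:
  increments:
    - [0, 0, 0, 0, 0, -2, 1]
    - [0, 0, 0, 0, 0, -5, 1]
    - [0, 0, 0, 0, 0, -9, 1]
    - [0, 0, 0, 0, 0, -12, 1]
    - [0, 0, 0, 0, 0, -12, 1]
    - [0, 0, 0, 0, 0, -12, 1]

```text
time: 3.4
tcp_pos: [0.5197, 0.3686, 0.2185]
tcp_rot: [0.0, -0.151, 0.989, 0.0]
contact_force: [-0.4, -0.4, -2.1]
opening: 0.0151
gripper_force: 58.5
```

Request:
send_rows:
  increments:
    - [0, 0, 0, 0.1, -3, 0, 1]
    - [0, 0, 0, 0.2, -7, 0, 1]
    - [0, 0, 0, 0.3, -11, 0, 1]
    - [0, 0, 0, 0.4, -15, 0, 1]
    - [0, 0, 0, 0.5, -19, 0, 1]
    - [0, 0, 0, 0.6, -23, 0, 1]
    - [0, 0, 0, 0.7, -26, 0, 1]
    - [0, 0, 0, 0.7, -28.1, 0, 1]
    - [0, 0, 0, 0.7, -28.1, 0, 1]
    - [0, 0, 0, 0.7, -28.1, 0, 1]

```text
time: 4.4
tcp_pos: [0.5961, 0.0985, 0.2166]
tcp_rot: [-0.002, -0.151, 0.989, 0.0]
contact_force: [0.6, 1.3, -0.9]
opening: 0.0154
gripper_force: 58.6
```

Run:
```python
from h import *
import json
s=arm.get_state();print(s["tcp_pos"],s["tcp_rot"],s["contact_force"],s["opening"],s["time"])
C={}
for n in("wrist","scene","side"):
    p=arm.camera_params(n);C[n]={k:np.array(v).tolist() for k,v in p.items()};cv2.imwrite(f"pics/s3{n}.png",arm.camera(n))
json.dump(C,open("c3.json","w"))
w=cv2.imread("pics/s3wrist.png");a=cv2.imread("pics/s3scene.png")[130:270,200:340];b=cv2.imread("pics/s3side.png")[130:260,240:370]
c=np.zeros((600,800,3),np.uint8);w=w[60:420,100:420]
w=cv2.resize(w,None,fx=1.6,fy=1.6);c[:576,:512]=w[:576,:512]
c[:280,515:795]=cv2.resize(a,(280,280),interpolation=2);c[300:560,515:775]=cv2.resize(b,(260,260),interpolation=2)
cv2.imwrite("pics/c3.png",c)
```

```text
[0.59605583 0.09849608 0.21660193] [-1.58003165e-03 -1.50754236e-01  9.88569979e-01  2.44058976e-04] [ 0.62209199  1.27890642 -0.87461206] 0.015409279565302655 4.4
```

View pics/c3.png

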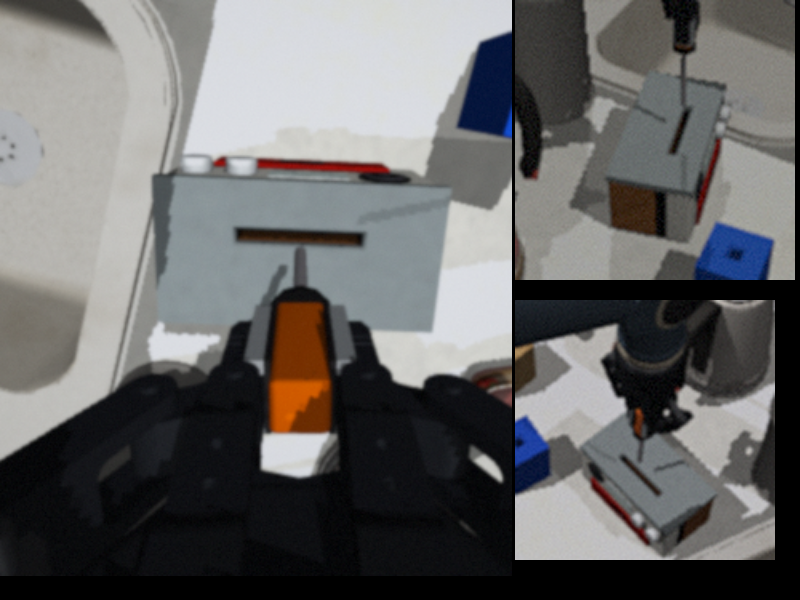

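The wrist crop shows the slot at (235-363, 228-247), tilted slightly, with the pin tip at about (301,249). Scene and side show the pin hanging straight. Next I'll measure both.

```bash
cat >> h.py <<'E'
def slot(im,p):
    g=im.max(2).astype(int);m=np.zeros(g.shape,np.uint8);m[195:218,235:340]=(g[195:218,235:340]<105)
    n,l,st,ce=cv2.connectedComponentsWithStats(m);i=1+st[1:,4].argmax()
    c=max(cv2.findContours((l==i).astype(np.uint8),0,1)[0],key=cv2.contourArea)
    r=cv2.minAreaRect(c);print(st[i],r);return cv2.boxPoints(r).astype(float)
E
python3 - <<'E'
from h import *
import json
C=json.load(open("c3.json"));
for v in C.values(): v["T"]=np.array(v["T"])
im=cv2.imread("pics/s3wrist.png");p=C["wrist"]
bx=slot(im,p);rep(ray("w",bx,.09,p),"slot")
print("tip w",ray("w",[(288.1,215.6)],.1276,p).round(4))
g=im.max(2)
for r in (210,214,216,218,220):print(r,g[r,278:300].tolist())
for c in(250,270,310):print(c,g[196:216,c].tolist())
# tip from scene/side
a=cv2.imread("pics/s3scene.png").max(2);b=cv2.imread("pics/s3side.png").max(2)
for r in range(170,192,2):print("sc",r,a[r,276:294].tolist())
for r in range(196,214,2):print("sd",r,b[r,294:312].tolist())
E
```

```text
[246 202  83  16 818] ((286.7941589355469, 210.04258728027344), (82.09490966796875, 14.13109016418457), 2.337306022644043)
slot c [0.602  0.1004] len [0.014  0.0775 0.014  0.0787] ang [-167.2  104.9   17.4  -75.1]
tip w [[0.5958 0.0995 0.1276]]
210 [67, 67, 67, 68, 68, 68, 70, 67, 63, 65, 69, 67, 70, 69, 69, 66, 63, 58, 58, 60, 63, 68]
214 [142, 141, 140, 142, 140, 138, 130, 116, 103, 99, 96, 104, 118, 131, 135, 134, 130, 128, 127, 128, 127, 123]
216 [151, 152, 150, 152, 151, 141, 115, 84, 75, 78, 83, 87, 101, 128, 145, 149, 148, 149, 150, 149, 149, 147]
218 [150, 151, 153, 153, 148, 132, 96, 71, 75, 78, 83, 82, 94, 120, 146, 150, 151, 154, 153, 150, 152, 151]
220 [151, 152, 153, 153, 151, 128, 90, 71, 74, 80, 82, 84, 88, 119, 147, 153, 153, 152, 153, 155, 151, 151]
250 [152, 152, 151, 150, 145, 121, 74, 32, 16, 21, 23, 37, 52, 66, 73, 95, 125, 141, 147, 149]
270 [152, 155, 152, 154, 151, 146, 117, 71, 31, 35, 37, 37, 51, 63, 71, 72, 100, 128, 144, 153]
310 [149, 151, 153, 150, 150, 150, 148, 131, 96, 52, 32, 36, 38, 42, 60, 68, 71, 82, 111, 133]
sc 170 [108, 114, 112, 114, 115, 112,
[... 1106 characters left out ...]
, 38, 51, 54, 44, 35, 53, 80, 113, 124, 125]
sd 200 [123, 121, 125, 121, 126, 124, 115, 91, 58, 46, 69, 101, 116, 125, 128, 129, 128, 125]
sd 202 [121, 121, 119, 123, 125, 122, 125, 109, 79, 67, 97, 123, 126, 126, 127, 121, 126, 123]
sd 204 [119, 125, 119, 120, 118, 127, 124, 104, 71, 78, 103, 126, 124, 125, 124, 122, 126, 125]
sd 206 [113, 119, 127, 124, 125, 127, 114, 92, 67, 74, 106, 120, 127, 123, 123, 122, 128, 122]
sd 208 [45, 69, 100, 120, 127, 125, 114, 86, 64, 85, 121, 124, 125, 124, 124, 125, 126, 125]
sd 210 [38, 29, 49, 67, 96, 114, 113, 90, 78, 94, 121, 128, 125, 122, 124, 123, 130, 128]
sd 212 [111, 79, 46, 42, 58, 73, 101, 111, 122, 127, 128, 125, 129, 125, 128, 127, 125, 119]
```

Run:
```python
from h import *
import json
C=json.load(open("c3.json"));
for v in C.values(): v["T"]=np.array(v["T"])
w=C["wrist"]
print("slot w",ray("",[(286.8,208.2),(250,206.6),(310,209.1)],.09,w).round(4).tolist())
print("tip w",ray("",[(288.2,218)],.1276,w).round(4))
print("tip sc",ray("scene",[(283.8,182)],.1276).round(4),"sd",ray("side",[(302.2,210)],.1276).round(4))
for n,box,th in(("scene",(262,180,295,210),60),("side",(290,200,325,255),60)):
    im=cv2.imread(f"pics/s3{n}.png");g=im.max(2)
    x0,y0,x1,y1=box;m=np.zeros(g.shape,np.uint8);m[y0:y1,x0:x1]=g[y0:y1,x0:x1]<th+15
    k,l,st,ce=cv2.connectedComponentsWithStats(m);i=1+st[1:,4].argmax();print(n,st[i],ce[i])
    c=max(cv2.findContours((l==i).astype(np.uint8),0,1)[0],key=cv2.contourArea)
    r=cv2.minAreaRect(c);rep(ray(n,cv2.boxPoints(r).astype(float),.09),n)
```

```text
slot w [[0.6003, 0.0998, 0.09], [0.6091, 0.066, 0.09], [0.5945, 0.1211, 0.09]]
tip w [[0.5977 0.1002 0.1276]]
tip sc [[0.5968 0.0992 0.1276]] sd [[0.5957 0.1015 0.1276]]
scene [277 183  11  24  99] [282.         195.02020202]
scene c [0.6002 0.0997] len [0.074  0.0095 0.0737 0.009 ] ang [ -74.2 -176.9  105.4    4.4]
side [311 237  14  18 151] [318.49006623 246.21854305]
side c [0.5976 0.0057] len [0.0481 0.0303 0.0477 0.03  ] ang [   6.9  -89.1 -173.5   91.8]
```

Request:
send_rows:
  increments:
    - [0, 0, 0.04, -0.3, 0, 1, 1]
    - [0, 0, 0.04, -0.3, 0, 2, 1]
    - [0, 0, 0.04, -0.3, 0, 3, 1]
    - [0, 0, 0.04, -0.3, 0, 3.2, 1]
    - [0, 0, 0.04, -0.3, 0, 3.2, 1]
    - [0, 0, 0.04, -0.3, 0, 3.2, 1]
    - [0, 0, 0.04, -0.3, 0, 3.2, 1]

```text
time: 5.25
tcp_pos: [0.6002, 0.0993, 0.1868]
tcp_rot: [0.001, -0.131, 0.991, 0.0]
contact_force: [-0.5, 0.3, 0.4]
opening: 0.0152
gripper_force: 58.6
```

Run:
```python
from h import *
import json
s=arm.get_state();p=arm.camera_params("wrist");im=arm.camera("wrist");cv2.imwrite("pics/s4w.png",im)
print(s["tcp_pos"],s["tcp_rot"],s["contact_force"])
json.dump({k:np.array(v).tolist() for k,v in p.items()},open("c4.json","w"))
cv2.imwrite("pics/c4.png",cv2.resize(im[150:270,210:360],None,fx=5,fy=5,interpolation=2))
g=im.max(2)
for c in(250,262,312,324):print(c,g[194:226,c].tolist())
```

```text
[0.60024468 0.09931281 0.18681343] [ 5.11361855e-04 -1.31219097e-01  9.91353255e-01  1.02222715e-04] [-0.52051719  0.31004394  0.4002445 ]
250 [152, 153, 153, 155, 153, 157, 154, 154, 156, 155, 155, 150, 124, 82, 43, 33, 37, 38, 46, 59, 71, 70, 73, 97, 127, 143, 151, 157, 156, 157, 157, 154]
262 [153, 155, 154, 155, 156, 154, 154, 153, 154, 153, 154, 152, 130, 85, 48, 37, 36, 38, 49, 64, 72, 73, 74, 98, 127, 142, 151, 155, 155, 156, 157, 157]
312 [153, 151, 153, 151, 154, 153, 154, 154, 155, 149, 145, 132, 110, 72, 40, 35, 35, 40, 47, 58, 69, 73, 71, 88, 113, 134, 144, 151, 154, 152, 153, 154]
324 [152, 150, 153, 154, 153, 153, 154, 153, 145, 137, 135, 131, 113, 79, 39, 34, 35, 37, 36, 46, 61, 74, 73, 89, 120, 139, 148, 152, 155, 155, 153, 153]
```

View pics/c4.png

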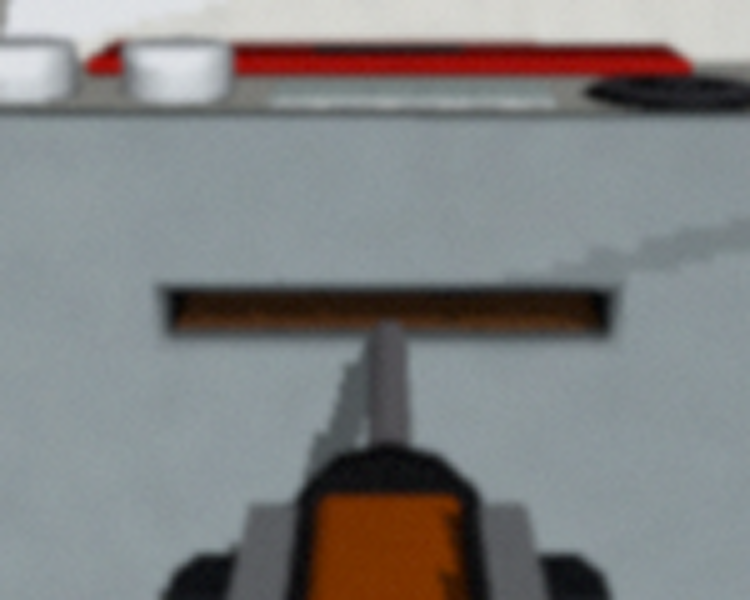

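The slot is now level in the image at crop rows 285-337 and columns 160-617. The tip's near edge is at (386,318), just low of the slot's middle.

Run:
```python
from h import *
import json
p=json.load(open("c4.json"));p["T"]=np.array(p["T"])
f=lambda L:np.array(L)/5+[210,150]-0.4
S=ray("",f([(388,285),(388,337),(160,311),(617,311)]),.09,p)
t=ray("",f([(386,319)]),.0978,p)
R=np.array([[-.966,.26],[.26,.966]]) # rough: tool x,y dirs
q=[0.0005,-.1312,.99135,0];a,b=q[1],q[2]
X=np.array([2*a*a-1,2*a*b]);Y=np.array([2*a*b,2*b*b-1])
print(S.round(4),t.round(4),X,Y)
c=S[:2,:2].mean(0);d=c-t[0,:2];print("slot c",c,"edge->c tool xy mm",1000*d@X,1000*d@Y)
print("width",np.linalg.norm(S[0]-S[1]),np.linalg.norm(S[2]-S[3]))
```

```text
[[0.5952 0.0982 0.09  ]
 [0.6041 0.1006 0.09  ]
 [0.6097 0.0621 0.09  ]
 [0.5896 0.1369 0.09  ]] [[0.5988 0.0988 0.0978]] [-0.96557312 -0.26013024] [-0.26013024  0.96554964]
slot c [0.59969259 0.09942164] edge->c tool xy mm -1.0110674822929309 0.3363419690301884
width 0.00921187289048159 0.07748734030862985
```

Request:
send_rows:
  increments:
    - [0, 0, 0, 0.2, 0, 0.2, 1]
    - [0, 0, 0, 0.2, 0, 0.5, 1]
    - [0, 0, 0, 0.2, 0, 0.5, 1]
    - [0, 0, 0, 0.2, 0, 0.5, 1]

```text
time: 5.7
tcp_pos: [0.5979, 0.0987, 0.1811]
tcp_rot: [-0.0, -0.131, 0.991, 0.0]
contact_force: [-0.2, 0.4, -0.2]
opening: 0.0152
gripper_force: 58.6
```

Run:
```python
from h import *
s=arm.get_state();p=arm.camera_params("wrist");im=arm.camera("wrist");cv2.imwrite("pics/s5w.png",im)
print(s["tcp_pos"],s["tcp_rot"],s["contact_force"])
cv2.imwrite("pics/c5.png",cv2.resize(im[180:240,240:340],None,fx=8,fy=8,interpolation=2))
a=cv2.imread
g=im.max(2)
for c in(262,312):print(c,g[200:226,c].tolist())
for r in range(208,224):print(r,g[r,278:298].tolist())
for q in(207,213,215,217,218): print(q,ray("",[(287.5,q)],.09,p).round(4),ray("",[(287.5,q)],s["tcp_pos"][2]-.089,p).round(4))
```

```text
[0.5978676  0.09874785 0.18113265] [-1.42421638e-04 -1.31216646e-01  9.91353706e-01  2.85615203e-05] [-0.18075675  0.42849583 -0.16989951]
262 [152, 154, 157, 157, 155, 155, 157, 155, 156, 153, 149, 125, 78, 46, 36, 37, 42, 57, 67, 73, 71, 75, 96, 125, 143, 150]
312 [150, 154, 152, 153, 155, 152, 143, 138, 133, 133, 129, 108, 70, 46, 39, 38, 37, 49, 64, 75, 75, 69, 88, 115, 135, 145]
208 [156, 156, 156, 158, 157, 156, 155, 156, 156, 155, 153, 156, 152, 152, 153, 150, 154, 154, 153, 153]
209 [156, 155, 154, 155, 156, 157, 153, 154, 154, 152, 156, 153, 154, 150, 150, 150, 149, 149, 150, 151]
210 [149, 150, 151, 151, 149, 150, 148, 150, 146, 146, 146, 147, 143, 140, 135, 135, 139, 139, 137, 137]
211 [120, 121, 121, 123, 123, 122, 124, 122, 120, 121, 121, 120, 116, 109, 104, 104, 103, 103, 106, 105]
212 [74, 76, 73, 73, 72, 74, 76, 75, 72, 75, 74, 71, 70, 68, 63, 60, 59, 63, 59, 60]
213 [43, 45, 45, 44, 46, 45, 43, 47, 51, 52, 53, 48, 44, 43, 39, 41, 40, 37, 33, 30]
214 [38, 36, 36, 36, 37, 37, 39, 49, 59, 62, 61, 56, 48, 42, 35, 35, 37, 36, 32, 30]
215 [37, 34, 36, 37, 34, 37, 44, 58, 6
[... 305 characters left out ...]
 [72, 73, 64, 59, 52, 53, 57, 64, 76, 82, 84, 82, 75, 72, 72, 73, 67, 70, 71, 71]
220 [69, 70, 62, 50, 43, 44, 53, 68, 75, 82, 84, 84, 78, 71, 68, 68, 68, 71, 72, 72]
221 [73, 66, 54, 47, 39, 45, 56, 66, 76, 82, 85, 86, 77, 77, 68, 69, 69, 72, 73, 73]
222 [96, 78, 57, 50, 48, 49, 56, 67, 74, 82, 84, 83, 84, 87, 95, 97, 98, 95, 96, 97]
223 [120, 100, 71, 62, 58, 56, 61, 70, 75, 82, 86, 84, 87, 103, 119, 122, 124, 123, 125, 123]
207 [[0.5915 0.0975 0.09  ]] [[0.5909 0.0974 0.0921]]
213 [[0.5965 0.0989 0.09  ]] [[0.5959 0.0987 0.0921]]
215 [[0.5982 0.0993 0.09  ]] [[0.5975 0.0992 0.0921]]
217 [[0.5998 0.0998 0.09  ]] [[0.5992 0.0996 0.0921]]
218 [[0.6007 0.1    0.09  ]] [[0.6    0.0998 0.0921]]
```

View pics/c5.png

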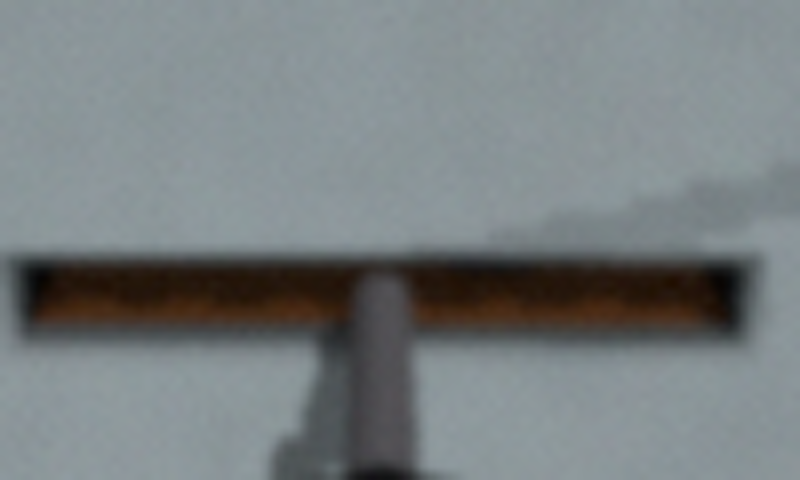

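The tip sits within about 0.6 mm of the slot's centre line, so I'll go in.

Request:
send_rows:
  increments:
    - [0, 0, 0, -0.05, 0, 0.1, 1]
    - [0, 0, 0, -0.05, 0, 0.3, 1]
    - [0, 0, 0, -0.05, 0, 0.5, 1]
    - [0, 0, 0, -0.05, 0, 0.5, 1]

```text
time: 6.15
tcp_pos: [0.5982, 0.0989, 0.1758]
tcp_rot: [-0.0, -0.131, 0.991, -0.0]
contact_force: [-0.1, -0.0, -0.8]
opening: 0.0153
gripper_force: 58.6
```

Request:
send_rows:
  increments:
    - [0, 0, 0, 0, 0, 0.2, 1]
    - [0, 0, 0, 0, 0, 0.4, 1]
    - [0, 0, 0, 0, 0, 0.6, 1]
    - [0, 0, 0, 0, 0, 0.6, 1]

```text
time: 6.55
tcp_pos: [0.5982, 0.0989, 0.1699]
tcp_rot: [-0.0, -0.131, 0.991, 0.0]
contact_force: [-0.0, -0.2, -1.0]
opening: 0.015
gripper_force: 58.6
```

Request:
send_rows:
  increments:
    - [0, 0, 0, 0, 0, 0.4, 1]
    - [0, 0, 0, 0, 0, 0.8, 1]
    - [0, 0, 0, 0, 0, 1.2, 1]
    - [0, 0, 0, 0, 0, 1.5, 1]
    - [0, 0, 0, 0, 0, 1.7, 1]
    - [0, 0, 0, 0, 0, 1.7, 1]

```text
time: 7.15
tcp_pos: [0.5982, 0.0989, 0.1529]
tcp_rot: [-0.0, -0.131, 0.991, 0.0]
contact_force: [-0.0, 0.2, -1.2]
opening: 0.0155
gripper_force: 58.6
```

Request:
send_rows:
  increments:
    - [0, 0, 0, 0, 0, 0.1, 1]
    - [0, 0, 0, 0, 0, 0.2, 1]
    - [0, 0, 0, 0, 0, 0.3, 1]
    - [0, 0, 0, 0, 0, 0.4, 1]
    - [0, 0, 0, 0, 0, 0.5, 1]
    - [0, 0, 0, 0, 0, 0.5, 1]

```text
time: 7.75
tcp_pos: [0.5983, 0.0989, 0.1481]
tcp_rot: [-0.0, -0.131, 0.991, 0.0]
contact_force: [-0.0, 0.5, -0.7]
opening: 0.0151
gripper_force: 58.6
```

Request:
send_rows:
  increments:
    - [0, 0, 0, 0, 0, 0.1, 1]
    - [0, 0, 0, 0, 0, 0.1, 1]

```text
time: 7.95
tcp_pos: [0.5984, 0.0989, 0.1472]
tcp_rot: [-0.0, -0.131, 0.991, 0.0]
contact_force: [0.3, -0.5, -1.0]
opening: 0.0152
gripper_force: 58.6
```

Request:
send_rows:
  increments:
    - [0, 0, 0, 0, 0, 0.1, 1]
    - [0, 0, 0, 0, 0, 0.1, 1]

```text
time: 8.15
tcp_pos: [0.5984, 0.0989, 0.1462]
tcp_rot: [-0.0, -0.131, 0.991, 0.0]
contact_force: [0.1, -0.9, -0.4]
opening: 0.0151
gripper_force: 58.6
```

Request:
send_rows:
  increments:
    - [0, 0, 0, 0, 0, 0.05, 1]
    - [0, 0, 0, 0, 0, 0.1, 1]
    - [0, 0, 0, 0, 0, 0.1, 1]

```text
time: 8.45
tcp_pos: [0.5984, 0.0989, 0.1452]
tcp_rot: [-0.0, -0.131, 0.991, 0.0]
contact_force: [0.5, -0.1, -1.2]
opening: 0.0152
gripper_force: 58.6
```

Request:
send_rows:
  increments:
    - [0, 0, 0, 0, 0, 0.05, 1]
    - [0, 0, 0, 0, 0, 0.05, 1]

```text
time: 8.65
tcp_pos: [0.5985, 0.0989, 0.145]
tcp_rot: [0.0, -0.131, 0.991, 0.0]
contact_force: [-0.5, 0.4, 1.2]
opening: 0.0156
gripper_force: 58.7
```

Request:
send_rows:
  increments:
    - [0, 0, 0, 0, 0, 0.05, 1]
    - [0, 0, 0, 0, 0, 0.05, 1]

```text
time: 8.85
tcp_pos: [0.5987, 0.099, 0.1449]
tcp_rot: [0.0, -0.131, 0.991, 0.0]
contact_force: [-1.6, -0.0, 4.6]
opening: 0.0154
gripper_force: 59.1
```

Request:
send_rows:
  increments:
    - [0, 0, 0, 0, 0, -0.28, 1]
    - [0, 0, 0, 0, 0.1, -0.28, 1]
    - [0, 0, 0, 0, 0.2, -0.28, 1]
    - [0, 0, 0, 0, 0.3, -0.28, 1]
    - [0, 0, 0, 0, 0.3, -0.28, 1]

```text
time: 9.35
tcp_pos: [0.5975, 0.1021, 0.1468]
tcp_rot: [-0.0, -0.131, 0.991, 0.0]
contact_force: [-0.3, -0.1, 0.7]
opening: 0.015
gripper_force: 58.8
```

Request:
send_rows:
  increments:
    - [0, 0, 0, 0, 0.1, 0, 1]
    - [0, 0, 0, 0, 0.2, 0, 1]
    - [0, 0, 0, 0, 0.2, 0, 1]

```text
time: 9.65
tcp_pos: [0.5971, 0.1037, 0.147]
tcp_rot: [-0.0, -0.131, 0.991, -0.0]
contact_force: [-0.1, -0.0, -1.2]
opening: 0.0152
gripper_force: 58.5
```

Request:
send_rows:
  increments:
    - [0, 0, 0, 0, 0.1, 0, 1]
    - [0, 0, 0, 0, 0.2, 0, 1]
    - [0, 0, 0, 0, 0.2, 0, 1]

```text
time: 9.95
tcp_pos: [0.5969, 0.1045, 0.1471]
tcp_rot: [0.0, -0.131, 0.991, -0.001]
contact_force: [0.2, -2.7, -1.5]
opening: 0.0153
gripper_force: 58.5
```

Request:
send_rows:
  increments:
    - [0, 0, 0, 0, 0.05, 0, 1]
    - [0, 0, 0, 0, 0.1, 0, 1]
    - [0, 0, 0, 0, 0.1, 0, 1]

```text
time: 10.25
tcp_pos: [0.5968, 0.1049, 0.1471]
tcp_rot: [0.0, -0.131, 0.991, -0.001]
contact_force: [1.6, -5.6, -1.4]
opening: 0.0152
gripper_force: 58.6
```

Request:
send_rows:
  increments:
    - [0, 0, 0, 0, -0.2, 0, 1]
    - [0, 0, 0, 0, -0.3, 0, 1]
    - [0, 0, 0, 0, -0.3, -0.4, 1]
    - [0, 0, 0, 0, -0.3, -0.6, 1]
    - [0, 0, 0, 0, -0.1, -0.6, 1]
    - [0, 0, 0, 0, 0.2, -0.6, 1]
    - [0, 0, 0, 0, 0.4, -0.6, 1]
    - [0, 0, 0, 0, 0.55, -0.6, 1]
    - [0, 0, 0, 0, 0.55, -0.6, 1]
    - [0, 0, 0, 0, 0.55, -0.6, 1]

```text
time: 11.25
tcp_pos: [0.5949, 0.1119, 0.153]
tcp_rot: [-0.0, -0.131, 0.991, 0.0]
contact_force: [0.6, 0.1, -0.5]
opening: 0.0154
gripper_force: 58.8
```

Request:
send_rows:
  increments:
    - [0, 0, 0, 0, 0, 0.15, 1]
    - [0, 0, 0, 0, 0, 0.3, 1]
    - [0, 0, 0, 0, 0, 0.4, 1]
    - [0, 0, 0, 0, 0, 0.4, 1]

```text
time: 11.65
tcp_pos: [0.595, 0.1118, 0.1491]
tcp_rot: [-0.0, -0.131, 0.991, 0.0]
contact_force: [-0.7, -0.5, 0.1]
opening: 0.0154
gripper_force: 59.0
```

Request:
send_rows:
  increments:
    - [0, 0, 0, 0, 0, 0.1, 1]
    - [0, 0, 0, 0, 0, 0.2, 1]
    - [0, 0, 0, 0, 0, 0.2, 1]

```text
time: 11.95
tcp_pos: [0.5951, 0.1119, 0.1475]
tcp_rot: [0.0, -0.131, 0.991, 0.0]
contact_force: [-0.3, 0.0, 3.7]
opening: 0.0153
gripper_force: 59.4
```

Request:
send_rows:
  increments:
    - [0, 0, 0, 0, 0, 0.1, 1]
    - [0, 0, 0, 0, 0, 0.2, 1]
    - [0, 0, 0, 0, 0, 0.3, 1]
    - [0, 0, 0, 0, 0, 0.3, 1]

```text
time: 12.35
tcp_pos: [0.5951, 0.1119, 0.1441]
tcp_rot: [0.0, -0.131, 0.991, 0.0]
contact_force: [-1.5, 0.6, 4.8]
opening: 0.0155
gripper_force: 59.5
```

Request:
send_rows:
  increments:
    - [0, 0, 0, 0, 0, 0.1, 1]
    - [0, 0, 0, 0, 0, 0.2, 1]
    - [0, 0, 0, 0, 0, 0.3, 1]
    - [0, 0, 0, 0, 0, 0.3, 1]

```text
time: 12.75
tcp_pos: [0.5951, 0.112, 0.141]
tcp_rot: [0.0, -0.131, 0.991, 0.0]
contact_force: [-0.7, 0.0, 3.5]
opening: 0.0153
gripper_force: 59.6
```

Request:
send_rows:
  increments:
    - [0, 0, 0, 0, 0, 0.1, 1]
    - [0, 0, 0, 0, 0, 0.2, 1]
    - [0, 0, 0, 0, 0, 0.2, 1]

```text
time: 13.05
tcp_pos: [0.5951, 0.1119, 0.139]
tcp_rot: [0.0, -0.131, 0.991, 0.0]
contact_force: [-0.6, -0.0, 4.5]
opening: 0.0152
gripper_force: 59.6
```

```bash
cat > tray.py <<'E'
from h import *
def red(im):
    h=cv2.cvtColor(im,cv2.COLOR_BGR2HSV);return (((h[...,0]<6)|(h[...,0]>174))&(h[...,1]>150)&(h[...,2]>60)).astype(np.uint8)
for n,box in(("scene",(280,180,330,260)),("side",(255,200,340,270))):
    x0,y0,x1,y1=box;im=arm.camera(n)
    print(n,red(cv2.imread(f"pics/s3{n}.png"))[y0:y1,x0:x1].sum(),red(im)[y0:y1,x0:x1].sum())
    cv2.imwrite(f"pics/now_{n}.png",im)
E
python3 tray.py
```

```text
scene 77 87
side 72 115
```

Request:
send_rows:
  increments:
    - [0, 0, 0, 0, 0, 0.05, 1]
    - [0, 0, 0, 0, 0, 0.1, 1]
    - [0, 0, 0, 0, 0, 0.1, 1]

```text
time: 13.45
tcp_pos: [0.595, 0.1119, 0.1381]
tcp_rot: [0.0, -0.131, 0.991, 0.0]
contact_force: [-0.7, -0.7, 5.1]
opening: 0.0155
gripper_force: 59.6
```

```bash
python3 tray.py
```

```text
scene 77 87
side 72 113
```

Run:
```python
import cv2,numpy as np
o=[]
for n,(x0,y0) in(("scene",(210,130)),("side",(240,160))):
    for f in(f"pics/s3{n}.png",f"pics/now_{n}.png"):
        o.append(cv2.resize(cv2.imread(f)[y0:y0+110,x0:x0+140],(392,298),interpolation=2))
cv2.imwrite("pics/c6.png",np.vstack([np.hstack(o[:2]),np.hstack(o[2:])]))
```

```text
(no output)
```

View pics/c6.png

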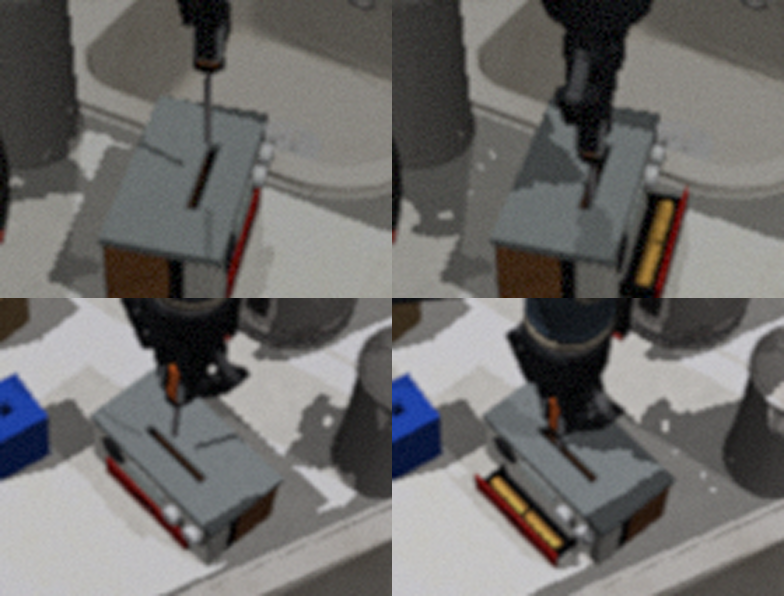

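The tray is out with its batteries visible in both views. I'll withdraw and carry the pin back.

Request:
send_rows:
  increments:
    - [0, 0, 0, 0, 0, -1, 1]
    - [0, 0, 0, 0, 0, -2.5, 1]
    - [0, 0, 0, 0, 0, -4, 1]
    - [0, 0, 0, 0, 0, -5.5, 1]
    - [0, 0, 0, 0, 0, -7, 1]
    - [0, 0, 0, 0, 0, -8.2, 1]
    - [0, 0, 0, 0, 0, -8.2, 1]
    - [0, 0, 0, 0, 0, -8.2, 1]

```text
time: 14.35
tcp_pos: [0.5946, 0.1119, 0.22]
tcp_rot: [-0.0, -0.131, 0.991, 0.0]
contact_force: [0.7, 1.0, -1.2]
opening: 0.0154
gripper_force: 58.8
```

Run:
```python
from h import *
from scipy.spatial.transform import Rotation as R
s=arm.get_state();q=s["tcp_rot"];r=R.from_quat([q[1],q[2],q[3],q[0]]);g=R.from_quat([-.151,.9885,0,0])
print(s["tcp_pos"],100*r.inv().apply(np.array([.5202,.3689,.2186])-s["tcp_pos"]),(r.inv()*g).as_rotvec())
```

```text
[0.59457568 0.11193316 0.22000705] [ 0.49305596 26.7468187   0.14625504] [ 0.00020815 -0.00045787 -0.03986644]
```

Request:
send_rows:
  increments:
    - [0, 0, -0.04, 0.1, 3, 0, 1]
    - [0, 0, -0.04, 0.2, 7, 0, 1]
    - [0, 0, -0.04, 0.3, 11, 0, 1]
    - [0, 0, -0.04, 0.4, 15, 0, 1]
    - [0, 0, -0.04, 0.5, 19, 0, 1]
    - [0, 0, -0.04, 0.5, 22.5, 0, 1]
    - [0, 0, -0.04, 0.5, 25.5, 0, 1]
    - [0, 0, -0.04, 0.5, 26.7, 0, 1]
    - [0, 0, -0.04, 0.5, 26.7, 0, 1]
    - [0, 0, -0.04, 0.5, 26.7, 0, 1]

```text
time: 15.35
tcp_pos: [0.5213, 0.3663, 0.2195]
tcp_rot: [-0.0, -0.15, 0.989, -0.001]
contact_force: [0.4, -0.8, -0.6]
opening: 0.0152
gripper_force: 58.9
```

Request:
send_rows:
  increments:
    - [0, 0, 0, 0, 0, 0.5, 1]
    - [0, 0, 0, 0, 0, 1, 1]
    - [0, 0, 0, 0, 0, 2, 1]
    - [0, 0, 0, 0, 0, 2.5, 1]
    - [0, 0, 0, 0, 0, 2.5, 1]
    - [0, 0, 0, 0, 0, 2.5, 1]

```text
time: 15.95
tcp_pos: [0.5206, 0.3684, 0.1949]
tcp_rot: [-0.0, -0.151, 0.989, -0.0]
contact_force: [0.7, 0.0, -0.5]
opening: 0.015
gripper_force: 58.9
```

Run:
```python
from h import *
s=arm.get_state();p=arm.camera_params("wrist");im=arm.camera("wrist")
print(s["tcp_pos"],s["tcp_rot"])
P=np.array([.5185,.3705,.085]);T=p["T"];c=T[:3,:3].T@(P-T[:3,3]);print("exp",p["fx"]*c[0]/c[2]+p["cx"],p["fy"]*c[1]/c[2]+p["cy"])
cv2.imwrite("pics/c7.png",cv2.resize(im[170:260,230:350],None,fx=6,fy=6,interpolation=2))
cv2.imwrite("pics/s7w.png",im)
for q in(210,215,220,225): print(q,ray("",[(287.5,q)],.085,p).round(4),ray("",[(287.5,q)],s["tcp_pos"][2]-.089,p).round(4))
```

```text
[0.5206451  0.36840127 0.19491847] [-1.16696727e-04 -1.51024926e-01  9.88529948e-01 -1.91017868e-05]
exp 289.93825840990917 206.73638250590514
210 [[0.522  0.3693 0.085 ]] [[0.5162 0.3675 0.1059]]
215 [[0.5265 0.3707 0.085 ]] [[0.5203 0.3687 0.1059]]
220 [[0.531  0.3721 0.085 ]] [[0.5244 0.37   0.1059]]
225 [[0.5356 0.3736 0.085 ]] [[0.5286 0.3713 0.1059]]
```

View pics/c7.png

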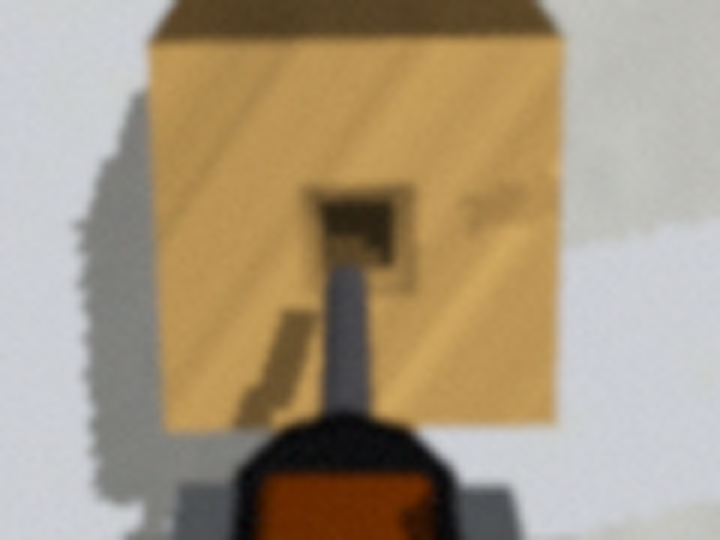

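The hole is at crop (357,236) and the tip at (348,267). The tip needs about 1 mm in +x and +y of the tool, then it can go down.

Request:
send_rows:
  increments:
    - [0, 0, 0, 0.12, 0.12, 0.5, 1]
    - [0, 0, 0, 0.12, 0.12, 1, 1]
    - [0, 0, 0, 0.12, 0.12, 1.8, 1]
    - [0, 0, 0, 0.12, 0.12, 2.4, 1]
    - [0, 0, 0, 0.12, 0.12, 3, 1]
    - [0, 0, 0, 0.12, 0.12, 3, 1]

```text
time: 16.6
tcp_pos: [0.5186, 0.3687, 0.1638]
tcp_rot: [-0.001, -0.151, 0.989, -0.001]
contact_force: [-0.4, -0.0, -0.2]
opening: 0.0152
gripper_force: 58.9
```

Request:
send_rows:
  increments:
    - [0, 0, 0, 0, 0, 0.8, 1]
    - [0, 0, 0, 0, 0, 1.6, 1]
    - [0, 0, 0, 0, 0, 2.4, 1]
    - [0, 0, 0, 0, 0, 3.2, 1]
    - [0, 0, 0, 0, 0, 4, 1]
    - [0, 0, 0, 0, 0, 4.8, 1]
    - [0, 0, 0, 0, 0, 5.6, 1]
    - [0, 0, 0, 0, 0, 6.0, 1]
    - [0, 0, 0, 0, 0, 6.2, 1]
    - [0, 0, 0, 0, 0, 6.2, 1]

```text
time: 17.6
tcp_pos: [0.5191, 0.3692, 0.1029]
tcp_rot: [-0.0, -0.151, 0.989, -0.0]
contact_force: [-0.5, 0.5, -0.6]
opening: 0.0153
gripper_force: 58.9
```

Request:
send_rows:
  increments:
    - [0, 0, 0, 0, 0, 0.1, 1]
    - [0, 0, 0, 0, 0, 0.2, 1]
    - [0, 0, 0, 0, 0, 0.3, 1]
    - [0, 0, 0, 0, 0, 0.3, 1]

```text
time: 18.0
tcp_pos: [0.5191, 0.3692, 0.1001]
tcp_rot: [-0.0, -0.151, 0.989, 0.0]
contact_force: [-0.0, -0.5, -0.5]
opening: 0.0153
gripper_force: 58.9
```

Another 1 mm, then release and rise.

Request:
send_rows:
  increments:
    - [0, 0, 0, 0, 0, 0.1, 1]
    - [0, 0, 0, 0, 0, 0.1, 1]
    - [0, 0, 0, 0, 0, 0.1, 0.7]
    - [0, 0, 0, 0, 0, 0.1, 0.5]
    - [0, 0, 0, 0, 0, 0.1, 0.2]
    - [0, 0, 0, 0, 0, 0.1, 0]
    - [0, 0, 0, 0, 0, 0.1, 0]
    - [0, 0, 0, 0, 0, 0.1, 0]
    - [0, 0, 0, 0, 0, 0.1, 0]

```text
time: 18.9
tcp_pos: [0.5191, 0.3692, 0.0991]
tcp_rot: [-0.0, -0.151, 0.989, 0.0]
contact_force: [0.8, -0.8, 0.2]
opening: 0.0856
gripper_force: 0.0
```

Request:
send_rows:
  increments:
    - [0, 0, 0, 0, 0, -1, 0]
    - [0, 0, 0, 0, 0, -3, 0]
    - [0, 0, 0, 0, 0, -6, 0]
    - [0, 0, 0, 0, 0, -9, 0]
    - [0, 0, 0, 0, 0, -12, 0]
    - [0, 0, 0, 0, 0, -15, 0]
    - [0, 0, 0, 0, 0, -15, 0]
    - [0, 0, 0, 0, 0, -15, 0]

```text
time: 19.7
tcp_pos: [0.5194, 0.3694, 0.2505]
tcp_rot: [0.001, -0.151, 0.989, 0.001]
contact_force: [-0.3, -0.3, 0.3]
opening: 0.0855
gripper_force: 0.0
```

```bash
python3 tray.py
python3 - <<'E'
from h import *
s=arm.get_state();print(s["tcp_pos"],s["contact_force"],s["opening"])
w=arm.camera("wrist")[120:330,180:400];a=cv2.imread("pics/now_scene.png")[160:350,150:340]
cv2.imwrite("pics/c8.png",np.hstack([cv2.resize(w,(400,400)),cv2.resize(a,(400,400),interpolation=2)]))
E
```

```text
scene 77 79
side 72 51
[0.5185943  0.36878187 0.2483293 ] [-0.91306232  0.11996106 -0.23422282] 0.08557222485094745
```

View pics/c8.png

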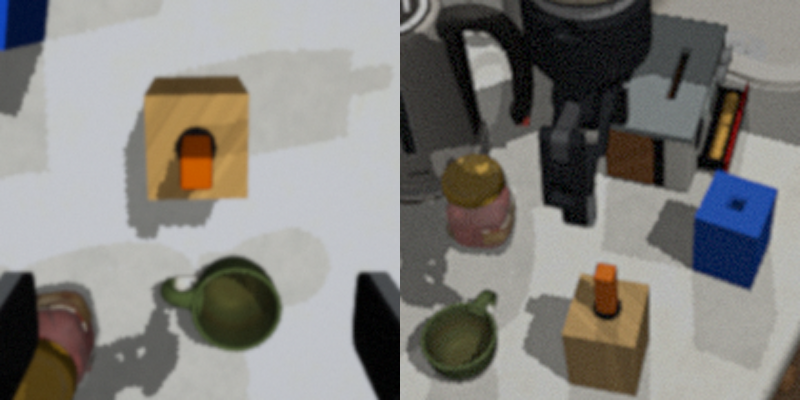

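The pin stands upright in the stand with its collar down. The tray is out, the cup and jar have not moved, and the gripper is clear.

```bash
python3 -c "
from workcell import arm
print(arm.close_job())"
```

```text
the job is handed in; nothing more can be done
None
```

The tray is sprung out, the pin is back upright in its stand and the gripper is clear; I handed the job in at about 20 s and it returned no verdict.

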